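Close the battery bay of a field logger with its clip-in cover

ROBOT

A 6-joint arm with a two-finger parallel gripper is mounted at the origin on a cart in front of the work surface, level with it; the furniture and walls round the work are solid. World frame = base frame: x ahead of the robot, y to its left, z up, the work surface at z = 0. Lengths are in m, angles in rad, forces in N, time in s.
With the tool pointing down it reaches from about 0.2 to 0.875 m from the base axis. Payload 3.4 kg.
Tool frame: the origin (TCP) lies midway between the tips of the shut fingers; the grasp point (between the pads) lies 19 mm behind it; x points along the fingers, y is the direction in which the jaws open and shut, and the axes are right-handed (so a half turn about x gives the same grasp; the last joint's range is limited). The gripper opens to 94 mm and grips with 3 to 60 N. Pads are 16 mm wide; open, the fingers measure 119 mm over their backs; the gripper's body (75 mm by 177 mm) begins 78 mm behind the grasp point.
Start: joints at [-0.121, 0.276, 1.505, -0, 1.361, -0.121], TCP at [0.575, -0, 0.205] pointing down, gripper open.
Joint ranges: [-2.89, 2.89], [-0.75, 2.08], [0.22, 2.7], [-1.18, 4.32], [0.11, 2.71], [-2.7, 2.7]. Speed limits (rad/s): [2.57, 2.57, 3.14, 3.14, 3.14, 3.14].

INTERFACE

Orientations are given as a unit quaternion [w, x, y, z].
In Python, from workcell import bot gives the robot as it stands.
- The arm moves only by the shell command python3 -m pendant 'ROWS' [FORCE]. ROWS is JSON, a list of rows, each an object with "linear": the shift along the world's x, y, z in m, a list of three; "rot": the turn, a rotation vector about the world's x, y, z in degrees, a list of three; "claw": the opening, from 0 (shut) to 1 (fully open). In form: [{"linear": [tx, ty, tz], "rot": [rx, ry, rz], "claw": claw}, ...]. A call has 1 to 5 rows; each row is the pose to reach, as a shift and turn from the pose commanded when the call began; what a row does not reach only later rows make up. A row lasts 1/12 s, in which the tool goes at most 41.7 mm and 7.16 degrees, less where a joint would pass 70% of its speed; a pose out of reach is approached as far as the arm can. A call with a gripper value outside its range is refused whole. The fingers move at their own pace and stop on an object; FORCE is the grip in N (left out, the last holds). Time passes only in rows, so rows that repeat a pose let the fingers close. It gives the time, the measured TCP pose, the force and the opening at its end, in the units of the state.
- bot.get_obs(): the state, without advancing time (a new reading comes with each control period).
- bot.capture(name): name is "scene" or "side" or "wrist"; returns (picture, depth): 480x640x3 uint8, red, green, blue; 480x640 float32, m along the optical axis (not along the pixel's ray), 0 where there is no reading.
- bot.camera_model(name): a dict with "fx", "fy", "cx", "cy" (pixels), "position" and "attitude" of the camera in the world. Camera axes: x right, y up, looking along -z (the intrinsics and any distortion apply to the point x, -y, -z); pixel columns grow to the right and rows downward; lengths in m; the calibration is good to about 2 mm. A picture is of the moment at which its call begins: read the wrist's pose just before it. camera_model takes no time and is no camera call; for the wrist camera it gives the pose at the moment of the call.
- bot.close_job(): hands the job in, once; it reports no verdict.
The state is a dict: "clock": time; "joint_positions": joint angles; "dq": joint speeds; "joint_efforts": joint torques, N m; "position": TCP position; "ee_rot": TCP orientation; "contact_force": force on the tool from outside, world axes, zero at the start; "moment": the same for the moment, N m; "grip_width": finger opening in m.
Only numpy, scipy, OpenCV 4.12 (cv2) and the standard library are available. Lean on these libraries where they do the work, as an engineer would, in place of code of your own. Each camera call takes 0.05 s, during which the arm holds its last target. There are 200 camera calls.

TASK

The field logger lies on its face with its battery bay open. Push the battery pack in the bay fully home against its contacts at the bridge end, then put the loose battery cover on, toes under the bridge, and press its other end down until both sprung tabs have snapped under the lip and the cover lies flush on the deck. Leave the other things on the table standing where they are.

Things in the scene. Friction and masses are not known exactly. Their poses are not given: they have to be found in the camera images.
- logger: Field data logger lying on its face, fast on the table: grey case 210 x 120 mm with black rubber end boots (61 mm high) and a flat deck 58 mm above the table. Origin: centre of its underside, on the table. x runs lengthwise to the bridge end, z up. In the deck is the open battery bay: x -62 to 48, y -25 to 25 mm, 38 deep.
- seat (a point): Point on the logger's deck, 58 mm above the table, where the middle of the cover's rim lies when the cover is home (6 mm from the logger's centre, away from the bridge). Axes as the logger's. Beside the seat a rail 4.5 mm high runs along each side (logger x -62 to 30, inner faces at y +-33 mm).
- bridge (a point): Mouth of the gap under the raised bridge on the deck, facing the bay; axes as the logger's. The gap is 6.5 mm high from the deck up, 48 mm wide, 10 mm deep; this is its middle, 3.25 mm over the deck, 68 mm from the seat point along x. The bridge is 58 mm wide and its top is 11 mm over the deck.
- lip (a point): Edge of the deck over the bay at the end away from the bridge, at deck height; axes as the logger's. Here the deck is a lip 5 mm thick with a rounded edge and hollow beneath: the cover's barbs catch under it.
- pack_rib (a point): Upright push rib on the black battery pack (88 x 47 mm) that lies in the bay, pack top 8 mm below the deck. The rib is 10 mm thick along the logger's x, 36 mm wide and stands 12 mm above the deck; the point is the middle of that visible part, 64 mm above the table. Axes as the logger's.
- pack_part (a joint): Distance (m) of the battery pack from its contacts at the bridge end of the bay: 0 fully home, 0.029 farthest out. It slides along the logger's x, stays where left (friction about 3 N), and is pushed home towards the bridge. While it is out, the cover's tabs land on it and the cover cannot close.
- cover (a point): Battery cover: loose hollow grey lid, 132 x 60 mm, 24 mm high, about 90 g, to be gripped across its 60 mm width. The point is its middle, 12 mm above the rim. x runs lengthwise to the toe end, y across, z out of its top. Its tabs hang below the rim, so on the table it stands sloping 10.5 degrees, toe end down.
- toe_end (a point): Point between the tips of the cover's two rigid toes, at their underside, 75 mm from its middle; axes as the cover's. The toes are 12 mm wide, 3.5 mm thick, level with the rim's underside, 14 mm either side of the middle, and reach 9 mm beyond the lid. Home, their tips are about 7 mm inside the gap under the bridge.
- latch_end (a point): Middle of the rim's underside at the cover's tab end, 66 mm from its middle; axes as the cover's. Two sprung tabs with barbs hang 23 mm below the rim, 51 mm from the middle. With the toes under the bridge and the tabs standing on the lip, the cover slopes about 7 degrees and stays so when let go.
- ridges (a point): Thumb ridges on the cover's top over its tabs, 50 mm from its middle; axes as the cover's. Pressing straight down here with about 8 to 15 N clips the cover in; the point then lies 24 mm above the deck.
- tab_left (a joint): Bend (rad) of the cover's sprung tab on its +y side: 0 at rest, about 0.25 while its barb passes the lip, at most 0.4.
- tab_right (a joint): Bend (rad) of the cover's sprung tab on its -y side: 0 at rest, about 0.25 while its barb passes the lip, at most 0.4.
- beaker: Bystander: glass-clear plastic beaker, 94 mm wide, 124 tall. Origin under its centre, on the table.
- clear_pot: Bystander: clear pot with lid, 45 mm wide, 67 tall. Origin under its centre, on the table.
- ph_meter: Bystander: pocket pH meter, white, 35 x 60 x 34 mm. Origin under its centre, on the table.
- pocket_camera: Bystander: black compact camera, 76 x 119 x 60 mm. Origin under its centre, on the table.
- petri_1: Bystander: clear open petri dish, 68 mm wide, 12 tall. Origin under its centre, on the table.
- graduated_cylinder: Bystander: tall measuring cylinder, foot 85 mm wide, 351 tall. Origin under its centre, on the table.
Things that resemble listed ones, but are neither listed nor needed, are in the scene too. Leave any purple look-alike of the part that bears cover alone.

How it is judged:
By the outcome, as a careful person would: the job done as asked, in the order asked, and still so for the second after the job is handed in, with the robot touching nothing.
It also fails if it takes over 64 s, if anything falls off the work surface, if the arm or the gripper's body presses on something with over 40 N, if the wrist force passes 120 N, or if a joint passes its speed limit or range.

## Working session

There is one attempt and no reset: what is moved stays moved. The work goes in short steps, Python scripts to look and compute and a shell command to move; the robot and the scene stay as the last step left them, time stands still between calls to the robot, and variables do not carry over. Pictures are saved under pics/ and viewed, about 8 in all and at most 12, crops included, and the job is handed in when it is done.

```bash
mkdir -p pics
cat > h.py <<'E'
import numpy as np,cv2
from scipy.spatial.transform import Rotation as R
from workcell import bot
def cap(n,f):
    m=bot.camera_model(n); p,d=bot.capture(n)
    np.savez('pics/'+f+'.npz',p=p,d=d,m=np.array(m,dtype=object))
    cv2.imwrite('pics/'+f+'.png',p[...,::-1]); return p,d,m
def load(f):
    z=np.load('pics/'+f+'.npz',allow_pickle=True); return z['p'],z['d'],z['m'].item()
def rot(m):
    a=np.array(m['attitude'],float)
    return a if a.shape==(3,3) else R.from_quat(a[[1,2,3,0]]).as_matrix()
def ray(m,u,v):
    return rot(m)@np.array([(u-m['cx'])/m['fx'],-(v-m['cy'])/m['fy'],-1.])
def onz(m,u,v,z):
    r=ray(m,u,v); p=np.array(m['position']); return p+r*(z-p[2])/r[2]
def pix(m,d,u,v):
    return np.array(m['position'])+ray(m,u,v)*d[int(v),int(u)]
def proj(m,P):
    c=rot(m).T@(np.array(P)-m['position']); return m['cx']-m['fx']*c[0]/c[2],m['cy']+m['fy']*c[1]/c[2]
E
python3 - <<'E'
from h import *
for n in('scene','side','wrist'):
    p,d,m=cap(n,n+'0'); print(n,m)
print(bot.get_obs())
E
```

```text
scene {'fx': 603.0050295309593, 'fy': 603.0050295309593, 'cx': 310.83830878910175, 'cy': 245.03749762761288, 'position': array([-0.32438803, -0.24357415,  1.32088452]), 'attitude': array([ 0.79745838,  0.27300406, -0.17505558, -0.50880689])}
side {'fx': 449.52480645162626, 'fy': 449.52480645162626, 'cx': 320.57434158080633, 'cy': 236.82541802249048, 'position': array([0.42756439, 1.04355193, 0.77266844]), 'attitude': array([-0.06801966, -0.0289009 ,  0.42792242,  0.9007888 ])}
wrist {'fx': 389.12948142053983, 'fy': 389.12948142053983, 'cx': 313.87501802298965, 'cy': 238.98503754091576, 'position': array([0.57579229, 0.07278506, 0.38467753]), 'attitude': array([ 9.92050658e-01, -1.25838759e-01,  2.75429823e-04, -1.50217429e-04])}
{'clock': 0.15, 'joint_positions': array([-1.21022688e-01,  2.76439844e-01,  1.50579927e+00, -3.62629504e-05,
        1.36070398e+00, -1.21004218e-01]), 'dq': array([-0.00041319, -0.00229974, -0.00415054, -0.00074612,  0.00087455,
        0.00158633]), 'joint_efforts': array([ 2.15351523e-03, -4.04925048e+01, -2.37432325e+01,  7.02095032e-02,
        3.15094914e-02, -7.84152348e-05]), 'position': array([5.74588799e-01, 1.76288497e-05, 2.04826250e-01]), 'ee_rot': array([ 0.499629  ,  0.49969835,  0.50036533, -0.50030686]), 'contact_force': array([ 0.33872894,  0.29692389, -0.17621337]), 'moment': array([ 0.00827449, -0.0209071 , -0.01979578]), 'grip_width': 0.0938027710820106}
```

View pics/scene0.png

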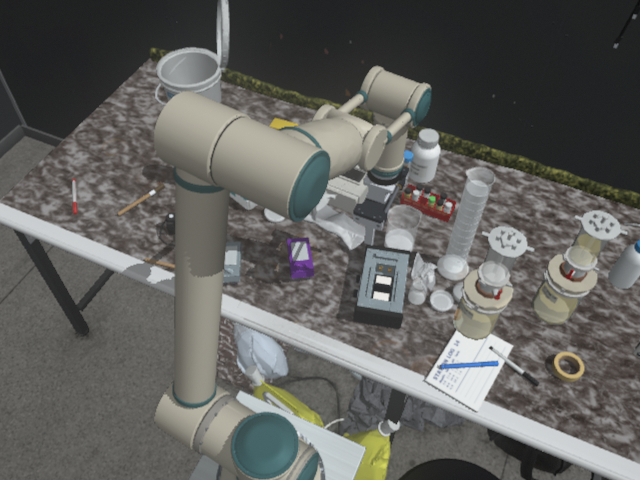

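View pics/wrist0.png

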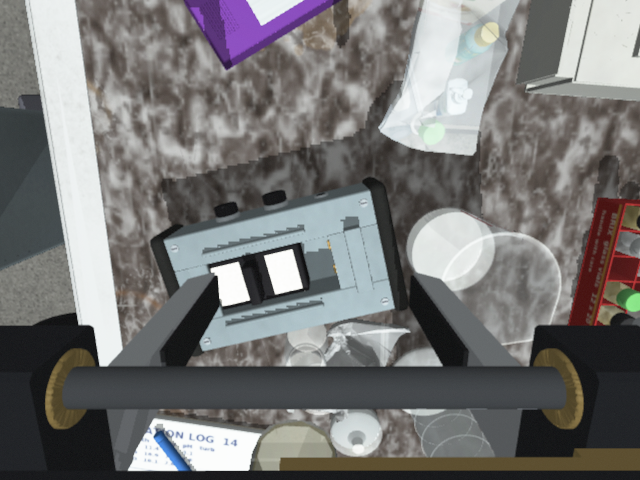

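The scene view shows the logger at (383,285), a purple look-alike at (300,257), and a grey item partly hidden behind the arm at (232,262). The wrist view shows the logger's bay around (270,275), with the bridge at its right end near (355,255).

View pics/side0.png

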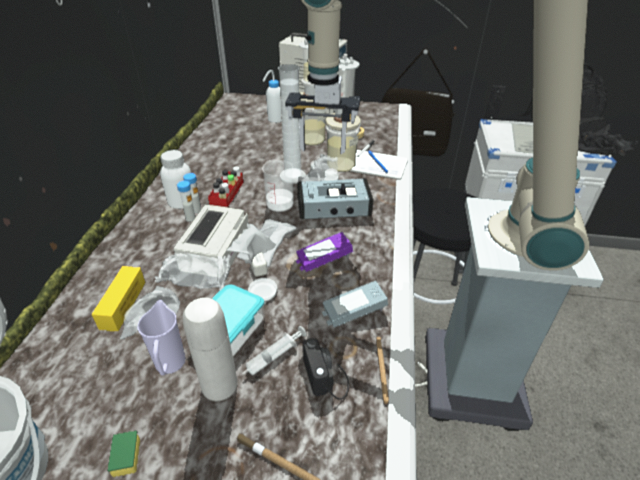

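Run:
```python
from h import *
p,d,m=load('wrist0'); c=cv2.resize(p[170:370,140:420],None,fx=2.8,fy=2.8,interpolation=cv2.INTER_CUBIC); cv2.imwrite('pics/wc.png',c[...,::-1])
p,d,m=load('scene0')
for uv in[(232,262),(300,257),(240,200)]: print(uv,onz(m,*uv,0.03),pix(m,d,*uv))
```

```text
(232, 262) [0.44627903 0.34262157 0.03      ] [0.4401787  0.33798145 0.04021819]
(300, 257) [0.53729579 0.1862254  0.03      ] [0.52791058 0.18154415 0.04405994]
(240, 200) [0.64905551 0.43089815 0.03      ] [0.65694975 0.43636786 0.01953143]
```

View pics/wc.png

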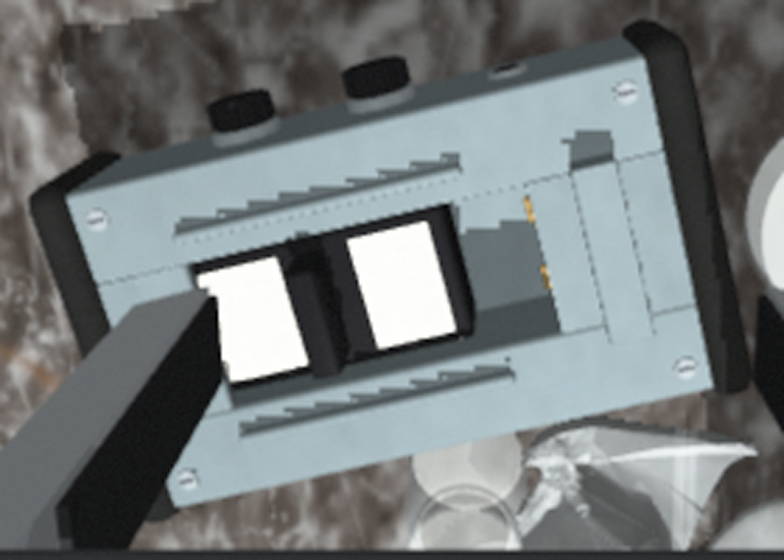

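Candidates for the cover: the grey lid with a pale label at side (357,303) / scene (232,262), and the purple look-alike at side (325,250) / scene (300,257). The cyan box at side (240,310) is neither. I choose the grey one and will check it close up. In the logger crop, the screws are at (97,220), (625,93), (685,368) and (188,480), and the rib's top is near (310,290).

Run:
```python
from h import *
p,d,m=load('wrist0'); o=lambda u,v:(140+u/2.8,170+v/2.8)
s=np.array([onz(m,*o(*q),.058) for q in[(97,220),(625,93),(685,368),(188,480)]]);print(s)
print('dep',[pix(m,d,*o(*q)) [2] for q in[(130,240),(640,200),(580,420)]])
c=s.mean(0); a=s[1]-s[0]+s[2]-s[3]; print('centre',c,'yaw',np.degrees(np.arctan2(a[1],a[0])),np.linalg.norm(s[1]-s[0]),np.linalg.norm(s[2]-s[3]),np.linalg.norm(s[0]-s[3]))
th=np.arctan2(a[1],a[0]);Rz=np.array([[np.cos(th),-np.sin(th)],[np.sin(th),np.cos(th)]])
# bay, boots, bridge
for n,q,z in[('bayendmid',(545,265),.058),('bay corner',(560,332),.058),('bay c2',(525,190),.058),('rail L far',(462,160),.0625),('railR',(513,372),.0625),('ribtop',(292,240),.07),('ribtop2',(325,375),.07),('ribtop3',(322,240),.07),('ribtop4',(343,365),.07)]:
    P=onz(m,*o(*q),z); print(n,P,((P-c)[:2]@Rz)*1000)
# depth-based rib points
v,u=np.mgrid[170:370,140:420]
W=np.array([[pix(m,d,x,y) for x in range(200,290)] for y in range(230,330)]).reshape(-1,3)
k=(W[:,2]>.066)&(W[:,2]<.074); L=(W[k,:2]-c[:2])@Rz*1000; k2=(abs(L[:,1])<24)&(abs(L[:,0])<60); L=L[k2]
print(len(L),np.percentile(L,[2,50,98],axis=0))
```

```text
[[ 0.45408777 -0.02005712  0.058     ]
 [ 0.61738903  0.01982649  0.058     ]
 [ 0.63956883 -0.06977583  0.058     ]
 [ 0.47627186 -0.10983751  0.058     ]]
dep [np.float64(0.05931057399099904), np.float64(0.058547159638213386), np.float64(0.04297280918001817)]
centre [ 0.54682937 -0.04496099  0.058     ] yaw 13.754503448053148 0.16810117355069337 0.16813934886671306 0.09248054164291176
bayendmid [ 0.59390249 -0.03481939  0.058     ] [48.13450798 -1.34143197]
bay corner [ 0.59899641 -0.0573543   0.058     ] [ 47.72439957 -24.44126231]
bay c2 [ 0.58739891 -0.01044015  0.058     ] [47.6138918  23.88499752]
rail L far [5.68072344e-01 9.08757616e-05 6.25000000e-02] [31.34542689 38.70915669]
railR [ 0.58391434 -0.06917807  0.0625    ] [ 30.2635871  -32.34001885]
ribtop [ 0.51682465 -0.0229294   0.07      ] [-23.9060083   28.53379503]
ribtop2 [ 0.52513317 -0.06687325  0.07      ] [-26.28393484 -16.12534891]
ribtop3 [ 0.52587424 -0.02293132  0.07      ] [-15.11638286  26.38027415]
ribtop4 [ 0.53085592 -0.06351875  0.07      ] [-19.92772293 -14.22770332]
490 [[-30.72923535 -14.89146949]
 [-25.23912336   2.45250774]
 [-20.74371114  19.19694144]]
```

```bash
python3 -m pendant '[{"linear":[-0.03,-0.02,-0.02],"rot":[0,0,4],"claw":0},{"linear":[-0.06,-0.04,-0.05],"rot":[0,0,9],"claw":0},{"linear":[-0.088,-0.06,-0.08],"rot":[0,0,13.7],"claw":0},{"linear":[-0.088,-0.06,-0.11],"rot":[0,0,13.7],"claw":0},{"linear":[-0.088,-0.06,-0.11],"rot":[0,0,13.7],"claw":0}]' 40
python3 - <<'E'
from h import *
p,d,m=load('scene0')
for uv in[(452,270),(405,240),(415,285),(442,300)]: print(uv,onz(m,*uv,0.0))
E
```

```text
clock: 0.57
position: [0.4795, -0.0594, 0.0902]
ee_rot: [0.551, 0.435, 0.56, -0.439]
contact_force: [-2.1, 0.1, -0.9]
grip_width: 0.0641
(452, 270) [ 0.69038937 -0.19308559  0.        ]
(405, 240) [ 0.73447397 -0.04414155  0.        ]
(415, 285) [ 0.60218653 -0.1186388   0.        ]
(442, 300) [ 0.58714785 -0.19730527  0.        ]
```

```bash
python3 -m pendant '[{"linear":[0,0,0],"rot":[0,0,0],"claw":0},{"linear":[0,0,0],"rot":[0,0,0],"claw":0},{"linear":[0,0,0],"rot":[0,0,0],"claw":0},{"linear":[0,0,0],"rot":[0,0,0],"claw":0},{"linear":[0,0,-0.03],"rot":[0,0,0],"claw":0}]'
python3 -m pendant '[{"linear":[0,0,0],"rot":[0,0,0],"claw":0},{"linear":[0.0097,0.0024,0],"rot":[0,0,0],"claw":0},{"linear":[0.0146,0.0036,0],"rot":[0,0,0],"claw":0},{"linear":[0.0194,0.0048,0],"rot":[0,0,0],"claw":0},{"linear":[0.0243,0.006,0],"rot":[0,0,0],"claw":0}]'
```

```text
clock: 0.98
position: [0.4938, -0.0611, 0.071]
ee_rot: [0.561, 0.439, 0.551, -0.434]
contact_force: [1.8, -0.7, -0.6]
grip_width: 0.0305
clock: 1.4
position: [0.5119, -0.0544, 0.0666]
ee_rot: [0.557, 0.436, 0.556, -0.437]
contact_force: [-3.3, -2.2, 4.5]
grip_width: 0.0005
```

```bash
python3 -m pendant '[{"linear":[0.0039,0.001,-0.002],"rot":[0,0,0],"claw":0},{"linear":[0.0078,0.0019,-0.003],"rot":[0,0,0],"claw":0},{"linear":[0.0117,0.0029,-0.003],"rot":[0,0,0],"claw":0},{"linear":[0.0117,0.0029,-0.003],"rot":[0,0,0],"claw":0}]'
python3 -m pendant '[{"linear":[0.0029,0.0007,0],"rot":[0,0,0],"claw":0},{"linear":[0.0058,0.0014,0],"rot":[0,0,0],"claw":0},{"linear":[0.0058,0.0014,0],"rot":[0,0,0],"claw":0}]'
```

```text
clock: 1.73
position: [0.5265, -0.0511, 0.0659]
ee_rot: [0.558, 0.438, 0.554, -0.435]
contact_force: [-1.7, 0.9, 12.0]
grip_width: 0.0006
clock: 1.98
position: [0.5318, -0.0499, 0.0656]
ee_rot: [0.558, 0.438, 0.554, -0.436]
contact_force: [-1.7, -0.3, 14.1]
grip_width: 0.0007
```

```bash
python3 -m pendant '[{"linear":[0,0,0.03],"rot":[0,0,0],"claw":0},{"linear":[-0.03,-0.007,0.07],"rot":[0,0,0],"claw":0},{"linear":[-0.06,-0.015,0.1],"rot":[0,0,0],"claw":0},{"linear":[-0.06,-0.015,0.12],"rot":[0,0,0],"claw":0},{"linear":[-0.06,-0.015,0.12],"rot":[0,0,0],"claw":0}]'
python3 - <<'E'
from h import *
p,d,m=cap('wrist','w1'); print(bot.get_obs()['position'])
c=np.array([.5468,-.045,.058])
u,v=proj(m,c);u,v=int(u),int(v);print(u,v)
th=np.radians(13.75);Rz=np.array([[np.cos(th),-np.sin(th)],[np.sin(th),np.cos(th)]])
W=np.array([[pix(m,d,x,y) for x in range(max(0,u-160),min(640,u+160))] for y in range(max(0,v-120),min(480,v+120))]).reshape(-1,3)
L=(W[:,:2]-c[:2])@Rz*1000
for lo,hi in[(.064,.075),(.045,.053)]:
  k=(W[:,2]>lo)&(W[:,2]<hi)&(abs(L[:,1])<20)&(L[:,0]>-60)&(L[:,0]<47)
  print(k.sum(),np.percentile(np.c_[L[k],W[k,2]*1000],[2,50,98],axis=0))
cv2.imwrite('pics/w1c.png',cv2.resize(p[max(0,v-120):v+120,max(0,u-160):u+160],None,fx=2.4,fy=2.4)[...,::-1])
E
```

```text
clock: 2.4
position: [0.4711, -0.0657, 0.1886]
ee_rot: [0.56, 0.439, 0.552, -0.435]
contact_force: [0.4, 0.6, 0.0]
grip_width: 0.0003
[ 0.47105443 -0.06532233  0.18620532]
406 226
636 [[ -8.6846305  -15.30385333  64.56766658]
 [ -4.25647642   2.50293625  70.30959333]
 [  1.70139231  18.86376023  72.03877872]]
4084 [[-44.32015555 -19.14328064  49.14557116]
 [ -9.04852734   0.83545825  50.89530675]
 [ 40.50716188  19.46686744  52.40916122]]
```

View pics/w1c.png

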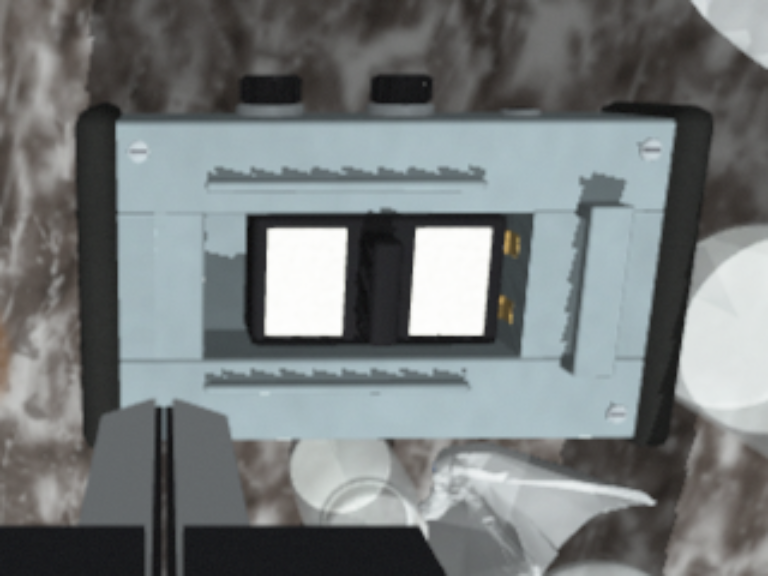

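The rib is now at logger x ≈ -4, and a gap of about 6 mm remains to the gold contacts at crop (510,245)/(505,305). The pushing force went mostly upward, along the finger's sloped back. I'll look at the cover first to choose the wrist turn, then finish the push with the flat side.

```bash
python3 -m pendant '[{"linear":[0,0.04,0.01],"rot":[0,0,-3],"claw":0},{"linear":[0,0.08,0.02],"rot":[0,0,-6],"claw":0},{"linear":[0,0.12,0.03],"rot":[0,0,-9],"claw":0},{"linear":[0,0.16,0.03],"rot":[0,0,-12],"claw":0},{"linear":[0,0.2,0.03],"rot":[0,0,-13.7],"claw":0}]'
python3 -m pendant '[{"linear":[0,0.04,0],"rot":[0,0,0],"claw":0},{"linear":[0,0.08,0],"rot":[0,0,0],"claw":0},{"linear":[-0.01,0.12,0],"rot":[0,0,0],"claw":0},{"linear":[-0.02,0.16,0],"rot":[0,0,0],"claw":0},{"linear":[-0.02,0.18,0],"rot":[0,0,0],"claw":0}]'
python3 -m pendant '[{"linear":[0,0,0],"rot":[0,0,0],"claw":0},{"linear":[0,0,0],"rot":[0,0,0],"claw":0}]'
python3 - <<'E'
from h import *
p,d,m=cap('wrist','w2'); print(bot.get_obs()['position'])
E
```

```text
clock: 2.87
position: [0.4695, 0.1376, 0.2123]
ee_rot: [0.499, 0.501, 0.499, -0.5]
contact_force: [1.5, -0.0, -0.0]
grip_width: 0.0006
clock: 3.28
position: [0.4468, 0.3202, 0.2111]
ee_rot: [0.5, 0.499, 0.502, -0.499]
contact_force: [0.1, -0.4, 0.2]
grip_width: 0.0003
clock: 3.45
position: [0.4485, 0.3165, 0.2111]
ee_rot: [0.501, 0.499, 0.501, -0.5]
contact_force: [0.3, -1.1, 0.2]
grip_width: 0.0004
[0.44867573 0.31528855 0.21129832]
```

View pics/w2.png

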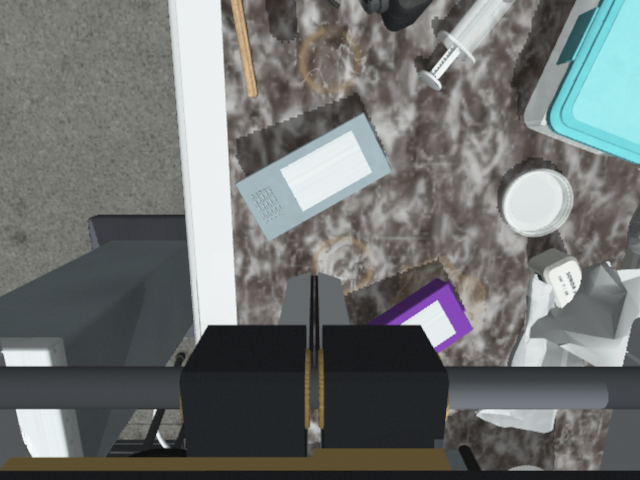

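This shows the grey cover: thumb ridges at (265,203), toe-end edge (363,115)–(390,170). Purple look-alike at (440,320).

Run:
```python
from h import *
p,d,m=load('w2')
cv2.imwrite('pics/w2c.png',cv2.resize(p[90:260,215:415],None,fx=4,fy=3.5)[...,::-1])
W=np.array([[pix(m,d,x,y) for x in range(220,410)] for y in range(95,250)]).reshape(-1,3)
k=(W[:,2]>.018); print(k.sum())
mask=np.zeros((480,640),np.uint8)
for q in[(236,183),(363,115),(390,170),(273,240)]: print(q,pix(m,d,min(max(q[0],240),385),q[1]), onz(m,*q,.03))
Q=W[k]; 
# top plane: robust fit
A=np.c_[Q[:,:2],np.ones(len(Q))]; w=np.ones(len(Q),bool)
for i in range(8):
    co=np.linalg.lstsq(A[w],Q[w,2],rcond=None)[0]; r=Q[:,2]-A@co; w=abs(r)<.003
n=np.array([-co[0],-co[1],1]);n/=np.linalg.norm(n)
print('tilt',np.degrees(np.arccos(n[2])),'down dir yaw',np.degrees(np.arctan2(n[1],n[0])),w.sum())
T=Q[w]; box=cv2.minAreaRect((T[:,:2]*1000).astype(np.float32)); print(box, cv2.boxPoints(box))
print(T.mean(0), np.ptp(T[:,2]),T[:,2].min(),T[:,2].max())
```

```text
9777
(236, 183) [0.38488158 0.35119307 0.04896181] [0.37759768 0.34906246 0.03      ]
(363, 115) [0.49326708 0.40947829 0.02658838] [0.4928581  0.40929068 0.03      ]
(390, 170) [0.51520652 0.36103338 0.02692791] [0.51923209 0.36128486 0.03      ]
(273, 240) [0.40731498 0.2870505  0.00080035] [0.41047965 0.29471478 0.03      ]
tilt 10.393529712956315 down dir yaw 28.581639948568686 9644
((450.3658447265625, 355.87481689453125), (129.853515625, 60.07231903076172), 28.330610275268555) [[378.96185 351.5018 ]
 [407.46967 298.62473]
 [521.76984 360.24783]
 [493.26202 413.1249 ]]
[0.44945017 0.35622995 0.0380231 ] 0.02853993055242693 0.023600680898034465 0.052140611450461394
```

View pics/w2c.png

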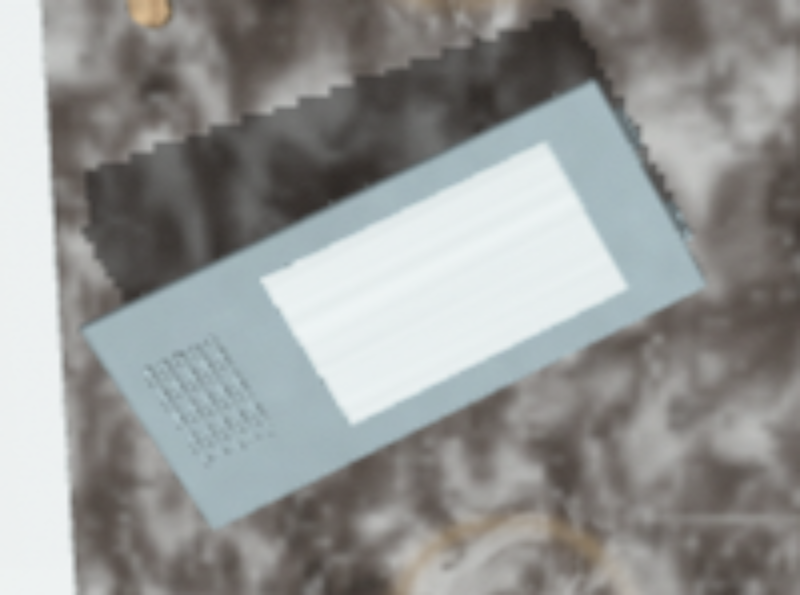

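```bash
python3 -m pendant '[{"linear":[0.01,-0.035,0],"rot":[0,0,-7],"claw":0},{"linear":[0.02,-0.07,0],"rot":[0,0,-14],"claw":0},{"linear":[0.03,-0.105,0],"rot":[0,0,-21],"claw":0},{"linear":[0.035,-0.14,0],"rot":[0,0,-28],"claw":0},{"linear":[0.04,-0.175,0],"rot":[0,0,-35],"claw":0}]'
python3 -m pendant '[{"linear":[0.01,-0.035,0],"rot":[0,0,-7],"claw":0},{"linear":[0.015,-0.07,0],"rot":[0,0,-14],"claw":0},{"linear":[0.02,-0.105,0],"rot":[0,0,-21],"claw":0},{"linear":[0.025,-0.14,-0.02],"rot":[0,0,-28],"claw":0},{"linear":[0.029,-0.175,-0.05],"rot":[0,0,-35],"claw":0}]'
python3 -m pendant '[{"linear":[0,-0.017,-0.01],"rot":[0,0,-6.2],"claw":0},{"linear":[0,-0.017,-0.03],"rot":[0,0,-6.2],"claw":0},{"linear":[0,-0.017,-0.03],"rot":[0,0,-6.2],"claw":0},{"linear":[0,-0.017,-0.03],"rot":[0,0,-6.2],"claw":0}]'
```

```text
clock: 3.92
position: [0.4889, 0.137, 0.2122]
ee_rot: [-0.324, -0.628, -0.324, 0.629]
contact_force: [0.4, 0.2, -1.0]
grip_width: 0.0006
clock: 4.33
position: [0.5192, -0.0355, 0.1671]
ee_rot: [0.121, 0.699, 0.118, -0.695]
contact_force: [0.5, 0.2, -1.2]
grip_width: 0.0004
clock: 4.67
position: [0.516, -0.0494, 0.1347]
ee_rot: [-0.084, -0.701, -0.084, 0.703]
contact_force: [1.0, -0.0, -0.7]
grip_width: 0.0006
```

```bash
python3 -m pendant '[{"linear":[0,-0.002,-0.03],"rot":[0,0,0],"claw":0},{"linear":[0,-0.002,-0.055],"rot":[0,0,0],"claw":0},{"linear":[0,-0.002,-0.068],"rot":[0,0,0],"claw":0},{"linear":[0,-0.002,-0.068],"rot":[0,0,0],"claw":0},{"linear":[0,-0.002,-0.068],"rot":[0,0,0],"claw":0}]'
python3 -m pendant '[{"linear":[0.0049,0.0012,0],"rot":[0,0,0],"claw":0},{"linear":[0.0097,0.0024,0],"rot":[0,0,0],"claw":0},{"linear":[0.0126,0.0031,0],"rot":[0,0,0],"claw":0},{"linear":[0.0155,0.0038,0],"rot":[0,0,0],"claw":0},{"linear":[0.0155,0.0038,0],"rot":[0,0,0],"claw":0}]'
```

```text
clock: 5.08
position: [0.5178, -0.0501, 0.0683]
ee_rot: [0.085, 0.702, 0.085, -0.702]
contact_force: [-0.5, -1.4, 0.8]
grip_width: 0.0004
clock: 5.5
position: [0.5315, -0.0468, 0.068]
ee_rot: [-0.086, -0.701, -0.085, 0.703]
contact_force: [-4.5, -1.6, 5.1]
grip_width: 0.0005
```

```bash
python3 -m pendant '[{"linear":[-0.0097,-0.0024,0],"rot":[0,0,0],"claw":0},{"linear":[-0.0097,-0.0024,0],"rot":[0,0,0],"claw":0},{"linear":[-0.0097,-0.0024,-0.008],"rot":[0,0,0],"claw":0},{"linear":[-0.0097,-0.0024,-0.008],"rot":[0,0,0],"claw":0},{"linear":[-0.0097,-0.0024,-0.008],"rot":[0,0,0],"claw":0}]'
python3 -m pendant '[{"linear":[0.0049,0.0012,0],"rot":[0,0,0],"claw":0},{"linear":[0.0097,0.0024,0],"rot":[0,0,0],"claw":0},{"linear":[0.0117,0.0029,0],"rot":[0,0,0],"claw":0},{"linear":[0.0117,0.0029,0],"rot":[0,0,0],"claw":0}]'
```

```text
clock: 5.92
position: [0.5233, -0.0487, 0.059]
ee_rot: [-0.085, -0.702, -0.085, 0.702]
contact_force: [0.4, 0.4, -0.3]
grip_width: 0.0009
clock: 6.25
position: [0.5311, -0.0467, 0.0592]
ee_rot: [-0.086, -0.699, -0.085, 0.705]
contact_force: [-9.4, -3.2, 5.9]
grip_width: 0.0003
```

```bash
python3 -m pendant '[{"linear":[0.0029,0.0007,0],"rot":[0,0,0],"claw":0},{"linear":[0.0058,0.0014,0],"rot":[0,0,0],"claw":0},{"linear":[0.0058,0.0014,0],"rot":[0,0,0],"claw":0}]'
python3 -c "
from h import *
o=bot.get_obs();print(o['contact_force'],o['position'])"
```

```text
clock: 6.5
position: [0.5312, -0.0466, 0.0592]
ee_rot: [-0.087, -0.694, -0.086, 0.709]
contact_force: [-18.7, -8.0, 15.7]
grip_width: 0.0009
[-18.73786068  -8.02869305  15.68094056] [ 0.53115483 -0.04663105  0.05918487]
```

```bash
python3 -m pendant '[{"linear":[-0.0117,-0.0029,0],"rot":[0,0,0],"claw":0},{"linear":[-0.0117,-0.0029,0.04],"rot":[0,0,0],"claw":0},{"linear":[-0.04,-0.01,0.08],"rot":[0,0,0],"claw":0},{"linear":[-0.08,-0.02,0.11],"rot":[0,0,0],"claw":0},{"linear":[-0.08,-0.02,0.11],"rot":[0,0,0],"claw":0}]'
python3 - <<'E'
from h import *
p,d,m=cap('wrist','w3'); print(bot.get_obs()['position'])
c=np.array([.5468,-.045,.058])
th=np.radians(13.75);Rz=np.array([[np.cos(th),-np.sin(th)],[np.sin(th),np.cos(th)]])
W=np.array([[pix(m,d,x,y) for x in range(640)] for y in range(480)]).reshape(-1,3)
L=(W[:,:2]-c[:2])@Rz*1000
for lo,hi in[(.067,.074),(.045,.053)]:
  k=(W[:,2]>lo)&(W[:,2]<hi)&(abs(L[:,1])<20)&(L[:,0]>-62)&(L[:,0]<60)
  print(k.sum(),np.percentile(np.c_[L[k],W[k,2]*1000],[2,50,98],axis=0))
P=np.array([proj(m,[*(c[:2]+Rz@np.array(q)/1000),.05]) for q in[(30,-28),(30,28),(62,28),(62,-28)]]).astype(int);print(P)
x0,y0=P.min(0);x1,y1=P.max(0); x0,y0=max(0,x0-60),max(0,y0-60);x1+=60;y1+=60
cv2.imwrite('pics/w3c.png',cv2.resize(p[y0:y1,x0:x1],None,fx=3,fy=3,interpolation=cv2.INTER_CUBIC)[...,::-1][:600,:800])
E
```

```text
clock: 6.92
position: [0.4604, -0.0651, 0.173]
ee_rot: [0.086, 0.703, 0.084, -0.701]
contact_force: [-0.4, 0.3, 0.3]
grip_width: 0.0003
[ 0.45950487 -0.06541142  0.17377259]
807 [[ -4.69431792 -15.94778227  67.83405164]
 [  0.49544436   0.77155643  70.33666989]
 [  5.29592395  18.15614278  71.92787154]]
5916 [[-39.46944094 -19.24372699  48.74784395]
 [ 11.4333538   -0.06446486  50.79569755]
 [ 48.31359192  19.19485854  52.3311986 ]]
[[353  75]
 [276  75]
 [275  26]
 [354  26]]
```

View pics/w3c.png

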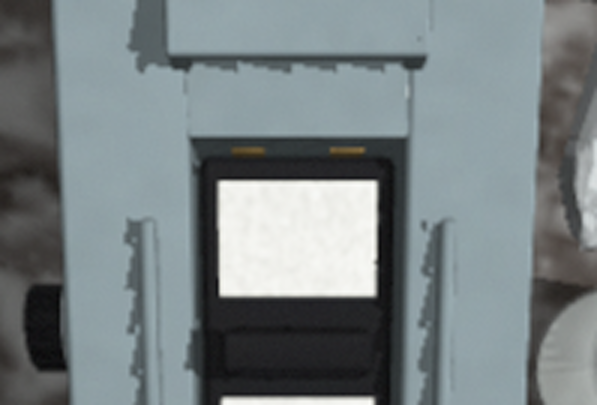

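Rib now reads x ≈ 0.3, and the pack's front edge is up against the gold contacts at crop (250,150)/(348,150). It stalled at about 20 N with no further motion, so the pack is home. Next is the cover.

```bash
python3 -m pendant '[{"linear":[0,0.04,0],"rot":[0,0,3],"claw":0.3},{"linear":[0,0.08,0],"rot":[0,0,6],"claw":0.6},{"linear":[0,0.12,0],"rot":[0,0,9],"claw":1},{"linear":[0,0.16,0],"rot":[0,0,12],"claw":1},{"linear":[0,0.2,0],"rot":[0,0,14.65],"claw":1}]'
python3 -m pendant '[{"linear":[0,0.04,0],"rot":[0,0,0],"claw":1},{"linear":[0,0.08,0],"rot":[0,0,0],"claw":1},{"linear":[0,0.12,0],"rot":[0,0,0],"claw":1},{"linear":[-0.005,0.16,0],"rot":[0,0,0],"claw":1},{"linear":[-0.01,0.2,-0.02],"rot":[0,0,0],"claw":1}]'
python3 -m pendant '[{"linear":[0,0.02,-0.03],"rot":[0,0,0],"claw":1},{"linear":[0,0.02,-0.05],"rot":[0,0,0],"claw":1},{"linear":[0,0.02,-0.05],"rot":[0,0,0],"claw":1},{"linear":[0,0.02,-0.05],"rot":[0,0,0],"claw":1}]'
python3 -c "
from h import *
o=bot.get_obs();q=o['ee_rot'];print(o['position'],R.from_quat(q[[1,2,3,0]]).as_matrix(),o['joint_positions'])"
```

```text
clock: 7.38
position: [0.4615, 0.1378, 0.1693]
ee_rot: [0.174, 0.686, 0.174, -0.685]
contact_force: [1.5, -0.4, 0.6]
grip_width: 0.0305
clock: 7.8
position: [0.4538, 0.3374, 0.1533]
ee_rot: [0.173, 0.688, 0.175, -0.683]
contact_force: [1.2, 0.6, 0.8]
grip_width: 0.0635
clock: 8.13
position: [0.4505, 0.3528, 0.0994]
ee_rot: [-0.174, -0.684, -0.174, 0.686]
contact_force: [-0.3, -1.1, -0.3]
grip_width: 0.0902
[0.4505291  0.35280967 0.09943886] [[-2.60989112e-03  4.77081215e-01 -8.78855337e-01]
 [-1.60625624e-03 -8.78859196e-01 -4.77078540e-01]
 [-9.99995304e-01  1.66543824e-04  3.06004149e-03]] [ 5.42791546e-01  3.51427335e-01  1.67132884e+00 -3.03093725e-05
  1.12190093e+00  1.61627071e+00]
```

```bash
python3 -m pendant '[{"linear":[-0.001,0.002,-0.03],"rot":[0,0,0],"claw":1},{"linear":[-0.001,0.002,-0.06],"rot":[0,0,0],"claw":1},{"linear":[-0.001,0.002,-0.08],"rot":[0,0,0],"claw":1},{"linear":[-0.001,0.002,-0.08],"rot":[0,0,0],"claw":1},{"linear":[-0.001,0.002,-0.08],"rot":[0,0,0],"claw":0.5}]' 25
python3 -m pendant '[{"linear":[0,0,0],"rot":[0,0,0],"claw":0.5},{"linear":[0,0,0],"rot":[0,0,0],"claw":0.5},{"linear":[0,0,0],"rot":[0,0,0],"claw":0.5},{"linear":[0,0,0],"rot":[0,0,0],"claw":0.5}]'
```

```text
clock: 8.55
position: [0.4511, 0.3543, 0.0217]
ee_rot: [0.173, 0.686, 0.173, -0.685]
contact_force: [-0.5, 0.6, 0.3]
grip_width: 0.09
clock: 8.88
position: [0.451, 0.355, 0.0224]
ee_rot: [0.173, 0.686, 0.174, -0.685]
contact_force: [-0.3, -1.0, 0.2]
grip_width: 0.0642
```

```bash
python3 -m pendant '[{"linear":[0,0,-0.003],"rot":[0,0,0],"claw":0.68},{"linear":[0,0,-0.003],"rot":[0,0,0],"claw":0.3},{"linear":[0,0,-0.003],"rot":[0,0,0],"claw":0.3},{"linear":[0,0,-0.003],"rot":[0,0,0],"claw":0.3},{"linear":[0,0,-0.003],"rot":[0,0,0],"claw":0.3}]' 25
python3 -m pendant '[{"linear":[0,0,0.02],"rot":[0,0,0],"claw":0.3},{"linear":[0,0,0.05],"rot":[0,0,0],"claw":0.3},{"linear":[0,0,0.09],"rot":[0,0,0],"claw":0.3},{"linear":[0,0,0.12],"rot":[0,0,0],"claw":0.3},{"linear":[0,0,0.12],"rot":[0,0,0],"claw":0.3}]'
```

```text
clock: 9.3
position: [0.45, 0.3545, 0.018]
ee_rot: [-0.174, -0.685, -0.174, 0.686]
contact_force: [-0.3, -0.1, 0.3]
grip_width: 0.06
clock: 9.72
position: [0.4539, 0.3569, 0.1444]
ee_rot: [0.173, 0.69, 0.175, -0.681]
contact_force: [0.2, -0.5, -0.5]
grip_width: 0.0596
```

```bash
python3 -m pendant '[{"linear":[0.007,-0.035,0],"rot":[0,0,-2],"claw":0.3},{"linear":[0.014,-0.07,0],"rot":[0,0,-4],"claw":0.3},{"linear":[0.021,-0.105,0],"rot":[0,0,-6],"claw":0.3},{"linear":[0.028,-0.14,0],"rot":[0,0,-8],"claw":0.3},{"linear":[0.035,-0.175,0],"rot":[0,0,-10],"claw":0.3}]'
python3 -m pendant '[{"linear":[0.007,-0.035,0],"rot":[0,0,-1],"claw":0.3},{"linear":[0.014,-0.07,0],"rot":[0,0,-2],"claw":0.3},{"linear":[0.021,-0.105,0],"rot":[0,0,-3],"claw":0.3},{"linear":[0.028,-0.14,0],"rot":[0,0,-4],"claw":0.3},{"linear":[0.035,-0.175,0],"rot":[0,0,-4.65],"claw":0.3}]'
python3 -m pendant '[{"linear":[0.004,-0.025,0],"rot":[0,0,0],"claw":0.3},{"linear":[0.007,-0.054,0],"rot":[0,0,0],"claw":0.3},{"linear":[0.007,-0.054,0],"rot":[0,0,0],"claw":0.3},{"linear":[0.007,-0.054,0],"rot":[0,0,0],"claw":0.3},{"linear":[0.007,-0.054,0],"rot":[0,0,0],"claw":0.3}]'
cat > meas.py <<'E'
from h import *
import sys
f=sys.argv[1]; c=np.array([.5468,-.045,.058])
th=np.radians(13.75);Rz=np.array([[np.cos(th),-np.sin(th)],[np.sin(th),np.cos(th)]])
o=bot.get_obs(); print(o['position'],'TCP in logger mm',((o['position'][:2]-c[:2])@Rz)*1000)
for n in('wrist','side'): p,d,m=cap(n,f+n)
p,d,m=load(f+'wrist')
v,u=np.mgrid[0:480,0:640]
W=np.array(m['position'])+np.einsum('ij,jkl->kli',rot(m),np.array([(u-m['cx'])/m['fx'],-(v-m['cy'])/m['fy'],-np.ones_like(u,float)]))*d[...,None]
q=o['ee_rot'];T=R.from_quat(q[[1,2,3,0]]).as_matrix()
Lz=W.reshape(-1,3)-o['position']
k0=(d.ravel()>0)&(np.abs(Lz@T[:,1])<.026)&(Lz[:,2]>-.02)&(Lz[:,2]<.03)
hd=np.array([Rz[0,0],Rz[1,0],0]); s=Lz@hd
k=k0&(s>.015)&(s<.062)
co=np.polyfit(s[k],Lz[k,2],1); r=Lz[k,2]-np.polyval(co,s[k]); g=abs(r)<.003; co=np.polyfit(s[k][g],Lz[k,2][g],1)
print('n',k.sum(),g.sum(),'slope deg',np.degrees(np.arctan(co[0])),'top z over TCP mm',co[1]*1000)
on=k0&(abs(Lz[:,2]-np.polyval(co,s))<.003)&(s>0)
print('toe end top edge s mm',np.percentile(s[on],[50,99,99.8])*1000,'abs z',(o['position'][2]+np.polyval(co,np.percentile(s[on],99)))*1000)
lat=Lz@np.array([-hd[1],hd[0],0]); kk=(d.ravel()>0)&(s>.03)&(s<.06)&(abs(Lz[:,2]-np.polyval(co,s))<.003)
for a in(.03,.04,.05): b=kk&(abs(s-a)<.004); print('lat',a,np.percentile(lat[b],[2,98])*1000)
cv2.imwrite('pics/'+f+'.png',np.vstack([cv2.resize(p,(480,360)),cv2.resize(load(f+'side')[0][120:260,260:440],(480,360))])[::1,:,::-1][:, :])
cv2.imwrite('pics/'+f+'.png',np.hstack([cv2.resize(p,(400,300)),cv2.resize(load(f+'side')[0][120:240,260:420],(400,300))])[...,::-1])
E
python3 meas.py a1
```

```text
clock: 10.13
position: [0.4844, 0.1779, 0.1369]
ee_rot: [-0.113, -0.697, -0.113, 0.699]
contact_force: [-0.0, 0.8, -1.0]
grip_width: 0.0598
clock: 10.55
position: [0.5194, 0.0029, 0.1369]
ee_rot: [-0.085, -0.701, -0.085, 0.703]
contact_force: [-0.1, 0.8, -0.7]
grip_width: 0.0596
clock: 10.97
position: [0.5263, -0.0489, 0.1371]
ee_rot: [-0.084, -0.701, -0.085, 0.703]
contact_force: [0.5, -0.3, -0.4]
grip_width: 0.0597
[ 0.5263247  -0.04889948  0.13707978] TCP in logger mm [-20.81537073   1.07895888]
n 12904 12904 slope deg -10.891054669918768 top z over TCP mm 20.430036769293388
toe end top edge s mm [33.69243067 65.43059459 65.82330286] abs z 144.92046183683698
lat 0.03 [-28.15290241  28.95999717]
lat 0.04 [-28.27516041  28.94773396]
lat 0.05 [-28.23611446  28.75161448]
```

View pics/a1.png

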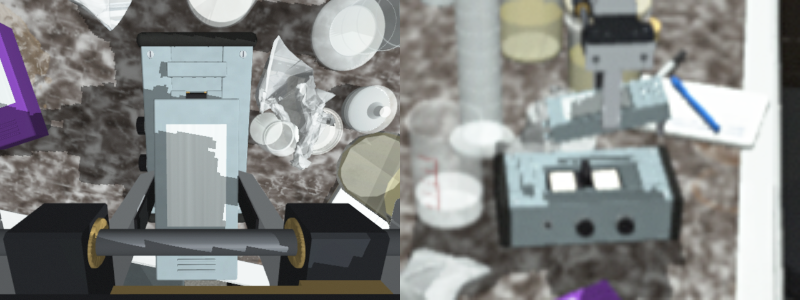

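```bash
python3 -m pendant '[{"linear":[0.0003,-0.0012,-0.02],"rot":[0,0,0],"claw":0.3},{"linear":[0.0003,-0.0012,-0.04],"rot":[0,0,0],"claw":0.3},{"linear":[0.0003,-0.0012,-0.053],"rot":[0,0,0],"claw":0.3},{"linear":[0.0003,-0.0012,-0.059],"rot":[0,0,0],"claw":0.3},{"linear":[0.0003,-0.0012,-0.059],"rot":[0,0,0],"claw":0.3}]'
python3 meas.py a2
```

```text
clock: 11.48
position: [0.5261, -0.0493, 0.0776]
ee_rot: [-0.085, -0.701, -0.086, 0.703]
contact_force: [-0.9, 0.1, -1.6]
grip_width: 0.0597
[ 0.52612748 -0.04931863  0.07763495] TCP in logger mm [-21.10656492   0.71870172]
n 12902 12902 slope deg -10.980581900420027 top z over TCP mm 20.464683185811722
toe end top edge s mm [33.73504646 65.46099617 65.87270519] abs z 85.39832956615973
lat 0.03 [-28.10122311  29.07181844]
lat 0.04 [-105.52185908   28.96871411]
lat 0.05 [-103.57889394   28.75691666]
```

```bash
python3 -m pendant '[{"linear":[0.0002,-0.0008,-0.0013],"rot":[0,0,0],"claw":0.3},{"linear":[0.0051,0.0004,-0.0013],"rot":[0,0,0],"claw":0.3},{"linear":[0.0099,0.0016,-0.0013],"rot":[0,0,0],"claw":0.3},{"linear":[0.0128,0.0023,-0.0013],"rot":[0,0,0],"claw":0.3},{"linear":[0.0128,0.0023,-0.0013],"rot":[0,0,0],"claw":0.3}]'
python3 -m pendant '[{"linear":[0.0029,0.0007,0],"rot":[0,0,0],"claw":0.3},{"linear":[0.0049,0.0012,0],"rot":[0,0,0],"claw":0.3},{"linear":[0.0049,0.0012,0],"rot":[0,0,0],"claw":0.3}]'
python3 meas.py a3
```

```text
clock: 12.0
position: [0.5416, -0.0484, 0.0781]
ee_rot: [0.085, 0.703, 0.085, -0.701]
contact_force: [0.7, 0.4, -1.1]
grip_width: 0.0596
clock: 12.25
position: [0.5456, -0.0472, 0.0777]
ee_rot: [0.085, 0.702, 0.085, -0.702]
contact_force: [0.7, -0.6, -0.8]
grip_width: 0.0595
[ 0.54563911 -0.04716381  0.07768089] TCP in logger mm [-1.64192735 -1.82587777]
n 12912 12912 slope deg -10.750290241761858 top z over TCP mm 20.385213051060326
toe end top edge s mm [ 34.27008713 121.58358536 127.81124864] abs z 74.98210043475972
lat 0.03 [-95.97027595  29.11338598]
lat 0.04 [-91.63513804  28.87568724]
lat 0.05 [-116.63213056   28.46483377]
```

View pics/a3.png

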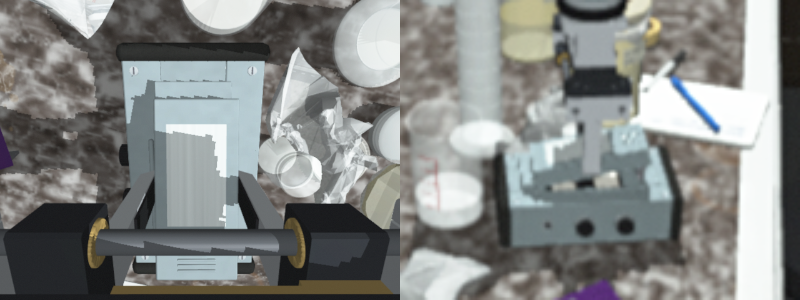

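```bash
python3 -m pendant '[{"linear":[0.0005,0.0012,-0.001],"rot":[0,0,0],"claw":0.3},{"linear":[0.0005,0.0012,-0.002],"rot":[0,0,0],"claw":0.3},{"linear":[0.0005,0.0012,-0.002],"rot":[0,0,0],"claw":0.3}]'
python3 -m pendant '[{"linear":[0.0005,0.0001,-0.0025],"rot":[0.4,-1.8,0],"claw":0.3},{"linear":[0.001,0.0002,-0.005],"rot":[0.83,-3.4,0],"claw":0.3},{"linear":[0.001,0.0002,-0.005],"rot":[0.83,-3.4,0],"claw":0.3}]'
python3 meas.py a4
```

```text
clock: 12.6
position: [0.5455, -0.0459, 0.0757]
ee_rot: [0.085, 0.702, 0.085, -0.702]
contact_force: [-0.5, 1.0, 0.6]
grip_width: 0.0597
clock: 12.85
position: [0.5452, -0.0457, 0.0708]
ee_rot: [0.082, 0.723, 0.087, -0.68]
contact_force: [-1.4, 0.4, 1.9]
grip_width: 0.06
[ 0.54519356 -0.0457451   0.070786  ] TCP in logger mm [-1.73750503 -0.34191449]
n 12921 12921 slope deg -6.692207543412654 top z over TCP mm 20.213998870053043
toe end top edge s mm [ 34.13234333 122.68901157 127.90448321] abs z 76.60426695159894
lat 0.03 [-99.55147292  28.82072843]
lat 0.04 [-92.85982866  28.80269797]
lat 0.05 [-119.36387391   28.7718129 ]
```

```bash
python3 -m pendant '[{"linear":[0,0,0],"rot":[0,0,0],"claw":0.7},{"linear":[0,0,0],"rot":[0,0,0],"claw":0.8},{"linear":[0,0,0],"rot":[0,0,0],"claw":0.8},{"linear":[0,0,0],"rot":[0,0,0],"claw":0.8},{"linear":[0,0,0],"rot":[0,0,0],"claw":0.8}]'
python3 -m pendant '[{"linear":[0,0,0.03],"rot":[0,0,0],"claw":0.8},{"linear":[-0.02,-0.005,0.06],"rot":[-0.83,3.4,0],"claw":0.6},{"linear":[-0.055,-0.0125,0.09],"rot":[-0.83,3.4,0],"claw":0.3},{"linear":[-0.09,-0.022,0.1],"rot":[-0.83,3.4,0],"claw":0},{"linear":[-0.09,-0.022,0.1],"rot":[-0.83,3.4,0],"claw":0}]'
cat > lie.py <<'E'
from h import *
import sys
f=sys.argv[1]; c=np.array([.5468,-.045,.058]); th=np.radians(13.75);Rz=np.array([[np.cos(th),-np.sin(th)],[np.sin(th),np.cos(th)]])
o=bot.get_obs(); print(o['position'],((o['position'][:2]-c[:2])@Rz)*1000,o['grip_width'],o['contact_force'])
p,d,m=cap('wrist',f); v,u=np.mgrid[0:480,0:640]
W=(np.array(m['position'])+np.einsum('ij,jkl->kli',rot(m),np.array([(u-m['cx'])/m['fx'],-(v-m['cy'])/m['fy'],-np.ones_like(u,float)]))*d[...,None]).reshape(-1,3)
L=np.c_[(W[:,:2]-c[:2])@Rz,W[:,2]-.058]*1000; ok=d.ravel()>0
k=ok&(abs(L[:,1])<24)&(L[:,0]>0)&(L[:,0]<55)&(L[:,2]>12)&(L[:,2]<50)
co=np.polyfit(L[k,0],L[k,2],1); print('slope',np.degrees(np.arctan(co[0])),'top z over deck at x=0,-56,60:',np.polyval(co,[0,-56,60]))
t=ok&(abs(L[:,2]-np.polyval(co,L[:,0]))<3)&(abs(L[:,1])<45)&(abs(L[:,0])<90)
print('x',np.percentile(L[t,0],[.3,99.7]),'y',np.percentile(L[t,1],[1,99]))
for a in(-10,10,30,50): b=t&(abs(L[:,0]-a)<4); print(a,b.sum(),np.percentile(L[b,1],[2,98]) if b.any() else '')
b=t&(abs(L[:,1])<20)
for lo in range(-70,60,10): q=b&(L[:,0]>lo)&(L[:,0]<lo+10); print(lo,q.sum(),L[q,2].mean().round(1) if q.any() else '',end=' | ')
E
python3 lie.py b1
```

```text
clock: 13.37
position: [0.547, -0.0458, 0.0706]
ee_rot: [0.082, 0.723, 0.087, -0.68]
contact_force: [-0.8, 0.5, -0.1]
grip_width: 0.0751
clock: 13.78
position: [0.4525, -0.0684, 0.1734]
ee_rot: [-0.085, -0.702, -0.084, 0.702]
contact_force: [-0.0, 0.7, -0.5]
grip_width: 0.0521
[ 0.45247381 -0.06838116  0.17338285] [-97.18037363  -0.29110081] 0.05205500661091678 [-0.04841286  0.71277259 -0.47875755]
slope -6.537792700204032 top z over deck at x=0,-56,60: [32.82102575 39.23884013 25.94479606]
x [-66.95246619  59.23006943] y [-29.23404582  29.24786718]
-10 1204 [-28.60597524  28.61129141]
10 1219 [-28.91292263  28.49412858]
30 1310 [-28.60513453  28.88727365]
50 1323 [-28.95408632  28.41657682]
-70 658 39.4 | -60 915 38.7 | -50 965 37.5 | -40 982 36.3 | -30 988 35.4 | -20 990 34.4 | -10 994 33.3 | 0 1035 32.3 | 10 1043 31.1 | 20 1080 30.1 | 30 1091 28.9 | 40 1097 27.7 | 50 1070 26.4 |
```

View pics/b1.png

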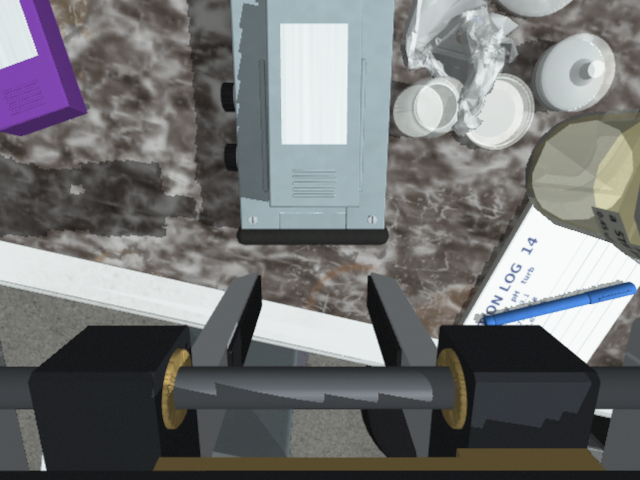

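The cover lies at 6.5° slope, centred (y ±28.7), toes under the bridge, with the ridges at (315,183). Next is pressing the ridges with shut fingers.

```bash
python3 -m pendant '[{"linear":[0.02,0.005,0],"rot":[0,0,0],"claw":0},{"linear":[0.04,0.01,0],"rot":[0,0,0],"claw":0},{"linear":[0.04,0.01,-0.02],"rot":[0,0,0],"claw":0},{"linear":[0.04,0.01,-0.05],"rot":[0,0,0],"claw":0},{"linear":[0.04,0.01,-0.067],"rot":[0,0,0],"claw":0}]' 40
python3 -m pendant '[{"linear":[0,0,0],"rot":[0,0,0],"claw":0},{"linear":[0,0,0],"rot":[0,0,0],"claw":0},{"linear":[0,0,-0.003],"rot":[0,0,0],"claw":0},{"linear":[0,0,-0.006],"rot":[0,0,0],"claw":0},{"linear":[0,0,-0.009],"rot":[0,0,0],"claw":0}]'
```

```text
clock: 14.25
position: [0.4966, -0.0572, 0.1009]
ee_rot: [-0.085, -0.701, -0.085, 0.703]
contact_force: [-0.5, 1.0, -0.1]
grip_width: 0.0147
clock: 14.67
position: [0.4977, -0.058, 0.0956]
ee_rot: [0.085, 0.703, 0.085, -0.701]
contact_force: [-0.4, -0.3, 4.2]
grip_width: 0.0005
```

```bash
python3 -m pendant '[{"linear":[0,0,0.006],"rot":[0,0,0],"claw":0},{"linear":[-0.0049,-0.0012,0.006],"rot":[0,0,0],"claw":0},{"linear":[-0.0049,-0.0012,0],"rot":[0,0,0],"claw":0},{"linear":[-0.0049,-0.0012,-0.003],"rot":[0,0,0],"claw":0},{"linear":[-0.0049,-0.0012,-0.005],"rot":[0,0,0],"claw":0}]'
python3 -m pendant '[{"linear":[0,0,-0.002],"rot":[0,0,0],"claw":0},{"linear":[0,0,-0.004],"rot":[0,0,0],"claw":0},{"linear":[0,0,-0.006],"rot":[0,0,0],"claw":0}]'
python3 -m pendant '[{"linear":[0,0,-0.002],"rot":[0,0,0],"claw":0},{"linear":[0,0,-0.004],"rot":[0,0,0],"claw":0}]'
```

```text
clock: 15.08
position: [0.4913, -0.0595, 0.0903]
ee_rot: [-0.085, -0.702, -0.085, 0.702]
contact_force: [-2.6, -0.4, 13.3]
grip_width: 0.0007
clock: 15.33
position: [0.4915, -0.059, 0.0835]
ee_rot: [0.085, 0.702, 0.085, -0.702]
contact_force: [0.2, -0.1, 0.2]
grip_width: 0.0003
clock: 15.5
position: [0.4916, -0.0589, 0.082]
ee_rot: [0.085, 0.702, 0.085, -0.702]
contact_force: [-8.5, 1.6, 36.6]
grip_width: 0.0005
```

```bash
python3 -m pendant '[{"linear":[0,0,0.005],"rot":[0,0,0],"claw":0},{"linear":[0,0,0.04],"rot":[0,0,0],"claw":0},{"linear":[-0.03,-0.008,0.08],"rot":[0,0,0],"claw":0},{"linear":[-0.045,-0.01,0.1],"rot":[0,0,0],"claw":0},{"linear":[-0.045,-0.01,0.1],"rot":[0,0,0],"claw":0}]'
python3 -m pendant '[{"linear":[0,0,0],"rot":[0,0,0],"claw":0},{"linear":[0,0,0],"rot":[0,0,0],"claw":0}]'
python3 lie.py b2
python3 -c "
from h import *
p,d,m=cap('side','b2s'); q=cv2.resize(p[150:260,230:420],None,fx=4,fy=4,interpolation=cv2.INTER_CUBIC); cv2.imwrite('pics/b2sc.png',q[...,::-1])"
```

```text
clock: 15.92
position: [0.4465, -0.0698, 0.184]
ee_rot: [0.086, 0.704, 0.084, -0.7]
contact_force: [0.3, 0.4, 0.3]
grip_width: 0.0006
clock: 16.08
position: [0.4467, -0.0688, 0.1789]
ee_rot: [-0.085, -0.702, -0.085, 0.702]
contact_force: [0.4, 0.3, -0.6]
grip_width: 0.0009
[ 0.44665406 -0.06879181  0.17887471] [-102.93094198    0.69328852] 0.0008909080122921932 [ 0.40230274  0.34349767 -0.60616801]
slope -0.2780427354149207 top z over deck at x=0,-56,60: [25.01794426 25.28970102 24.72677631]
x [-68.85224202  55.63929505] y [-29.28037591  29.22172171]
-10 1135 [-28.87629125  28.50444869]
10 1167 [-28.90544911  28.60008974]
30 1230 [-28.74975459  28.60373399]
50 1318 [-28.85053435  28.68363561]
-70 735 24.6 | -60 793 24.7 | -50 854 24.7 | -40 858 24.6 | -30 880 24.9 | -20 889 24.9 | -10 941 25.0 | 0 959 25.0 | 10 1000 25.0 | 20 1020 25.0 | 30 1048 25.0 | 40 1083 24.8 | 50 656 24.6 |
```

View pics/b2sc.png

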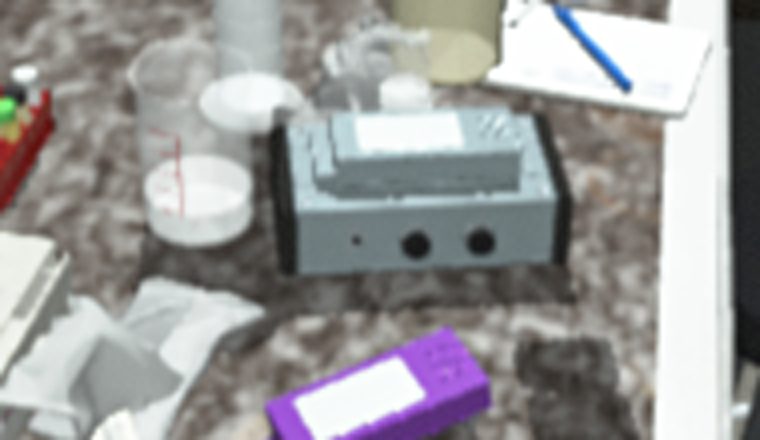

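The cover is level on the deck, bystanders and the purple look-alike are standing undisturbed, and the robot is clear.

```bash
python3 -c "
from workcell import bot
print(bot.close_job())"
```

```text
the job is handed in; nothing more can be done
None
```

The job is done and handed in, at about 16 s on the robot's clock.

- **Pack:** I pushed it toward the bridge by its rib until it stopped moving. The push went from 10 to 20 N with no further travel. An image then showed the pack's front edge up against the gold contacts. My first push stopped about 5 mm short, because the finger rode up on the rib, so I turned the wrist and pushed again.
- **Cover:** I set the grey cover's toes under the bridge and let go. It rested at a 6.5° slope, centred side to side. I then pressed on the ridges: the force rose to 13 N, fell to about 0 as the tabs snapped, and reached 37 N when the cover bottomed out.
- **Final check:** The cover is level, with a slope of −0.3° and its top 24.6–25.0 mm above the deck along its length. Nominal is 24 mm, and the camera reads the deck itself roughly 1 mm high. The gripper was clear of everything.
- **Not confirmed:** The measured cover ends were −69 and +56 mm, against an expected −72 and +60 mm. I put that down to image cropping and edge noise. I could not see the tabs themselves, so the snap is judged from the force drop and the flush fit.
- **Other things on the table:** In the final side view, what was in frame, including the purple look-alike and the beaker, was standing undisturbed. I did not measure each bystander's position.

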